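# Zero the grinding jig's dial and hold its index pin out

### The arm

A 7-joint arm with a two-finger parallel gripper is mounted at the origin on the work surface. World frame = base frame: x ahead of the robot, y to its left, z up, the work surface at z = 0. Lengths are in mm, angles in rad, forces in N, time in s.
With the tool pointing down it reaches from about 400 to 875 mm from the base axis. Payload 4.4 kg.
Tool frame: the origin (TCP) lies midway between the tips of the shut fingers; the grasp point (between the pads) lies 19 mm behind it; z points along the fingers, y is the line along which they close (so a half turn about z gives the same grasp; the last joint's range is limited). The gripper opens to 85 mm and grips with 20 to 120 N. Pads are 22 mm wide; open, the fingers measure 114 mm over their backs; the gripper's body (76 mm by 85 mm) begins 54 mm behind the grasp point. The pads swing forward as they close: fully open they stand 13 mm farther back than shut.
Start: joints at [1.119, 0.628, 0.038, 1.517, -0.027, 0.996, -0.02], TCP at [244.623, -602.227, 231.313] pointing down, gripper open.
Joint ranges: [-3.06, 3.06], [-0.37, 2.12], [-1.25, 1.32], [0.18, 2.47], [-1.1, 4.24], [0.23, 1.98], [-2.94, 2.94]. Speed limits (rad/s): [2.57, 2.57, 3.14, 3.14, 3.14, 3.14, 3.14].

### API

Orientations are given as [roll, pitch, yaw] about the fixed x, y, z axes, in that order (R = Rz(yaw) Ry(pitch) Rx(roll)).
In Python, from cell import ctrl, get_image, get_calibration gives the robot as it stands.
- The arm moves only by the shell command python3 -m creep 'ROWS'. ROWS is JSON, a list of rows, each an object of numbers: "dx", "dy", "dz": the shift along the world's x, y, z normalised to -1 to 1, where 1 is 0.4 m; "rx", "ry", "rz": the turn, a rotation vector about the world's x, y, z normalised to -1 to 1, where 1 is 2 pi rad; "grip": the closure, from -1 (fully open) to 1 (shut). A call has exactly 5 rows; each row is the pose to reach, as a shift and turn from the pose commanded when the call began, turning the shorter way round; what a row does not reach only later rows make up. A row lasts 1/8 s, in which the tool goes at most 62.5 mm and 10.7 degrees, less where a joint would pass 70% of its speed; a pose out of reach is approached as far as the arm can. A call with a number of a shift or a turn outside -1 to 1 is refused whole. A call with a gripper value outside its range is refused whole. The fingers move at their own pace and stop on an object; the grip force is fixed at half the most. Time passes only in rows, so rows that repeat a pose let the fingers close, or fill a call up. It gives the time, the measured TCP pose, the force, the opening and the grip force at its end, in the units of the state.
- ctrl.read_state(): the state, without advancing time (a new reading comes with each control period).
- get_image(name): name is "scene" or "top" or "wrist"; returns the picture (420x560x3 uint8, red, green, blue); there is no depth.
- get_calibration(name): a dict with "mtx" (3x3 intrinsics, pixels), "world_from_camera" (4x4, takes a point from camera to world coordinates). Camera axes: x right, y down, z forward; pixel columns grow to the right and rows downward; lengths in mm; the calibration is good to about 2 mm. The wrist camera is an equidistant fisheye: a pixel r from the principal point sees the ray r / f radians off the axis. A picture is of the moment at which its call begins: read the wrist's pose just before it. get_calibration takes no time and is no camera call; for the wrist camera it gives the pose at the moment of the call.
- ctrl.finish_job(): hands the job in; it is judged then, once.
The state is a dict: "clock": time; "qpos": joint angles; "qd": joint speeds; "tau": joint torques, N m; "eef_pos": TCP position; "tool_rot": TCP orientation; "force": force on the tool from outside, world axes, zero at the start; "torque": the same for the moment, N m; "width": finger opening in mm; "gripper_force": force on a finger pad.
Only numpy, scipy, OpenCV 4.12 (cv2) and the standard library are available. Lean on these libraries where they do the work, as an engineer would, in place of code of your own. Each camera call takes 0.05 s, during which the arm holds its last target. There are 200 camera calls.

### The job

Get the grinding jig ready for its next division: first turn the bar knob of the graduated dial until its pointer reads zero (at the long mark), and only then pull the sprung index pin by its knob fully up, to its stop, so that it is clear of its hole in the division disc. Finish still holding the pin up there, with the dial left at zero, and do not disturb the loose things lying around.

Things in the scene. Friction and masses are not known exactly. Their poses are not given: they have to be found in the camera images.
- jig: Bolted-down steel base plate of the jig, 210 x 420 x 15 mm (x, y, z); origin under its centre. On it stand three grey heads about 130 mm apart along its y, in any order: dial head, index head and work stop. All stay fixed; only the dial's knob and the index pin move.
- dial: Dial head: grey drum 80 mm across with an aluminium dial face 90 mm across, 46 mm high, with a tick every 15 degrees and one longer, thicker zero mark. Origin: centre of its underside, on the plate (z = 15 mm). Its -x axis points from the centre to the zero mark.
- dial_knob (a joint): Angle of the dial knob, rad: 0 when the pointer is at the zero mark, growing anticlockwise seen from above; starts between 0.5 and 1.3, stops at +-1.7. Turns against light friction (0.04 N m), stays where it is left.
- dial_grip (a point): Middle of the knob's black grip bar, on the knob's vertical turning axis. The bar is 44 mm long (along the pointer), 14 mm wide, 26 mm high: from 16 mm below this point to 10 mm above it. Under it lies the knob's round skirt, 48 mm across, 6 mm thick.
- dial_tip (a point): Outer end of the slim black pointer that sticks out from the knob's skirt over the dial face, 38 mm from the knob's axis; it turns with the knob and is over the zero mark at joint value 0. A pale line along the bar's top, from the middle towards the pointer, shows the same direction.
- dial_zero (a point): Point on the dial face at the zero mark, 38 mm from the knob's axis.
- index: Index head: grey pedestal with a level steel division disc, 104 mm across, top 47 mm above the origin, with a ring of 12 holes; a square tube 24 mm wide stands in its centre, up to 85 mm. A grey bracket rises beside the disc at its +x, +y edge and carries the upright index plunger over the disc, 38 mm from its centre along +x. Origin: centre of its underside, on the plate (z = 15 mm).
- index_pin (a joint): Lift of the index pin, m: 0 seated in its hole, 0.018 fully up against its stop. A spring pulls it down with about 4 N when seated and 11 N fully up; it falls back if let go.
- pin_grip (a point): Point on the axis of the pin's upright black pull knob (24 mm diameter, 36 mm high), 20 mm above the knob's underside and 16 mm below its top; rises with the pin. Below the knob is the steel plunger barrel, 20 mm in diameter, ending 2 mm under the seated knob; the bracket's top is 24 mm below the seated knob's underside.
- pin_hole (a point): Mouth of the hole in the disc in which the pin sits (the pin enters it 7 mm when seated), straight below the knob.
- stop: Work stop, not to be used: grey block 56 mm wide with a post, a level rod and a fixed five-lobed star knob 48 mm across, 94 mm high. Origin: centre of its underside.
- wood_block: Loose wood block 60 x 90 x 38 mm, a bystander; origin under its centre.
- tube: Loose square steel tube, 30 x 130 x 30 mm, lying along its y, a bystander; origin under its centre.
- wrench: Loose wrench, 160 mm long, a bystander.
- brush: Loose brush, 170 mm long, a bystander.
- wheel: Loose spare grinding wheel, 110 mm across, 20 mm thick, lying flat, a bystander.
- tin: Loose metal tin, 70 mm across, 95 mm high, a bystander.
- collar: Small loose steel collar, 24 mm across, 10 mm high, lying on the jig's plate, a bystander.

How it is judged:
By the outcome, as a careful person would: the job done as asked, in the order asked, and still so for the second after the job is handed in, while the arm keeps its last pose, push and grip.
It also fails if it takes over 45 s, if anything falls off the work surface, if the arm or the gripper's body presses on something with over 40 N, if the wrist force passes 120 N, or if a joint passes its speed limit or range.

## Working session

There is one attempt and no reset: what is moved stays moved. The work goes in short steps, Python scripts to look and compute and a shell command to move; the robot and the scene stay as the last step left them, time stands still between calls to the robot, and variables do not carry over. Pictures are saved under pics/ and viewed, at most 10 in all, crops included, and the job is handed in when it is done.

```bash
mkdir -p pics; python3 - <<'E'
from cell import ctrl,get_image,get_calibration
import cv2,numpy as np
for n in ["top","scene"]:
    im=get_image(n); cv2.imwrite(f"pics/{n}0.png",cv2.resize(im[:,:,::-1],(800,600),interpolation=cv2.INTER_CUBIC))
    cv2.imwrite(f"pics/{n}_raw.png",im[:,:,::-1])
    c=get_calibration(n); print(n,np.round(c["mtx"],1).tolist(),np.round(c["world_from_camera"],3).tolist())
s=ctrl.read_state();print(s)
E
```

```text
top [[443.0, 0.0, 279.4], [0.0, 443.0, 202.9], [0.0, 0.0, 1.0]] [[0.003, -0.995, 0.098, 455.804], [-1.0, -0.002, 0.007, 17.006], [-0.006, -0.098, -0.995, 1176.732], [0.0, 0.0, 0.0, 1.0]]
scene [[476.5, 0.0, 290.2], [0.0, 476.5, 200.0], [0.0, 0.0, 1.0]] [[-0.392, 0.594, -0.702, 1215.858], [0.92, 0.246, -0.306, 309.506], [-0.009, -0.766, -0.643, 711.679], [0.0, 0.0, 0.0, 1.0]]
{'clock': 0.1, 'qpos': array([ 1.11917984,  0.62925494,  0.03842483,  1.51824786, -0.02700478,
        0.99632168, -0.02000258]), 'qd': array([ 0.00049557, -0.00193227,  0.00104609, -0.00286048,  0.00120706,
        0.00114787,  0.00016997]), 'tau': array([ 2.38928900e-03, -5.64533329e+01,  1.23013727e+00, -1.93972385e+01,
        1.12789683e-02,  5.43588380e-03, -7.84746049e-06]), 'eef_pos': array([ 244.43633516, -601.68665177,  230.48628359]), 'tool_rot': array([-3.13987795e+00,  1.39196897e-06,  3.85827889e-01]), 'force': array([ 0.94709979, -0.64165175, -0.16446493]), 'torque': array([ 0.00380183, -0.02243645, -0.00696667]), 'gripper_force': 0.0, 'width': 85.3142941293939}
```

View pics/top0.png

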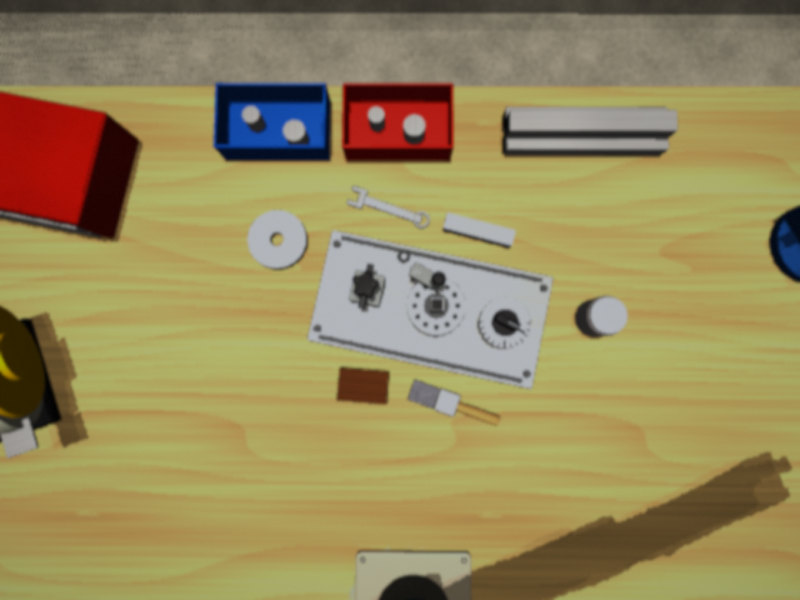

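View pics/scene0.png

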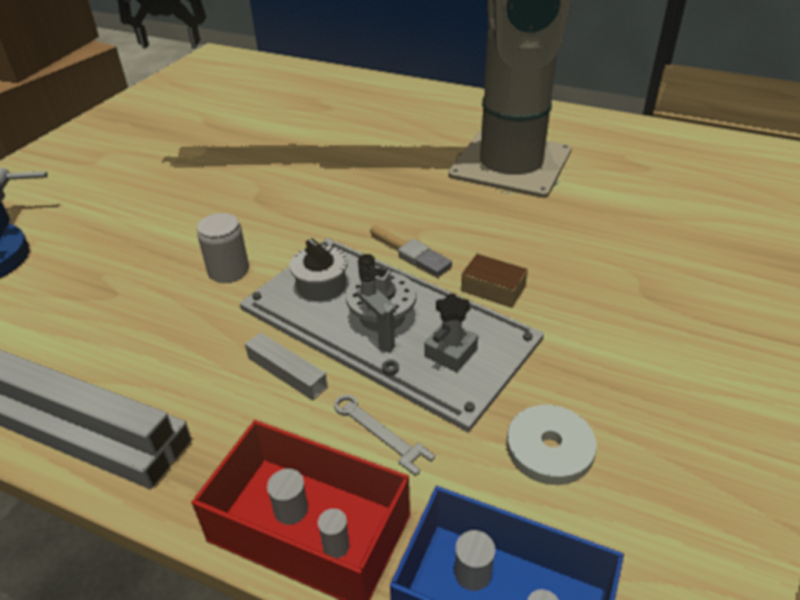

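The top view shows the stop (367,288), index (436,306) and dial (505,322), in the 800x600 scale. The scene view confirms the order. I'll get rough positions next, then look from close up with the wrist camera.

```bash
cat > h.py <<'E'
import numpy as np,cv2
from cell import ctrl,get_image,get_calibration
def ray(c,uv,fish=False):
    K=np.array(c["mtx"]);T=np.array(c["world_from_camera"])
    p=np.array([(uv[0]-K[0,2])/K[0,0],(uv[1]-K[1,2])/K[1,1]])
    if fish:
        t=np.linalg.norm(p); d=np.r_[p/t*np.sin(t),np.cos(t)] if t>1e-9 else np.array([0,0,1.])
    else: d=np.r_[p,1.]
    return T[:3,3],T[:3,:3]@d
def at_z(c,uv,z,fish=False):
    o,d=ray(c,uv,fish); return o+d*(z-o[2])/d[2]
def proj(c,P,fish=False):
    K=np.array(c["mtx"]);T=np.array(c["world_from_camera"])
    q=T[:3,:3].T@(np.asarray(P,float)-T[:3,3])
    if fish:
        r=np.hypot(q[0],q[1]);t=np.arctan2(r,q[2]);v=q[:2]/max(r,1e-9)*t
    else: v=q[:2]/q[2]
    return K[0,0]*v[0]+K[0,2],K[1,1]*v[1]+K[1,2]
E
python3 - <<'E'
from h import *
c=get_calibration("top"); s=.7
# plate corners at z=15 (800px coords)
C=[(333,233),(551,277),(533,388),(309,341)]
P=[at_z(c,np.array(p)*s,15) for p in C]; print(np.round(P,0).tolist(), np.round([np.linalg.norm(P[i]-P[i-1]) for i in range(4)],0))
ctr=np.mean(P,0); e=(P[0]-P[1]+P[3]-P[2]); print("ctr",ctr, "plate +-y dir deg",np.degrees(np.arctan2(e[1],e[0]))) 
print("index",at_z(c,np.array((436,305))*s,80),"dial bar",at_z(c,np.array((506,321))*s,85),"pin",at_z(c,np.array((438,279))*s,150),"face", at_z(c,np.array((504,323))*s,61))
w=get_calibration("wrist");print({k:np.round(v,3).tolist() for k,v in w.items()})
im=cv2.imread("pics/top_raw.png");a=im[165:280,210:395];cv2.imwrite("pics/topc.png",cv2.resize(a,(740,460),interpolation=cv2.INTER_CUBIC))
E
```

```text
[[677.0, 148.0, 15.0], [595.0, -255.0, 15.0], [392.0, -218.0, 15.0], [476.0, 190.0, 15.0]] [205. 412. 206. 417.]
ctr [535.24713895 -33.89139031  15.        ] plate +-y dir deg 78.48732270267215
index [538.10205634 -39.61244642  80.        ] dial bar [ 510.39975414 -159.86247856   85.        ] pin [575.40727408 -39.37470753 150.        ] face [ 508.06885737 -160.18567602   61.        ]
{'mtx': [[325.192, 0.0, 276.688], [0.0, 325.192, 209.806], [0.0, 0.0, 1.0]], 'world_from_camera': [[0.377, -0.88, -0.288, 318.938], [-0.926, -0.359, -0.115, -573.025], [-0.002, 0.31, -0.951, 375.307], [0.0, 0.0, 0.0, 1.0]]}
```

View pics/topc.png

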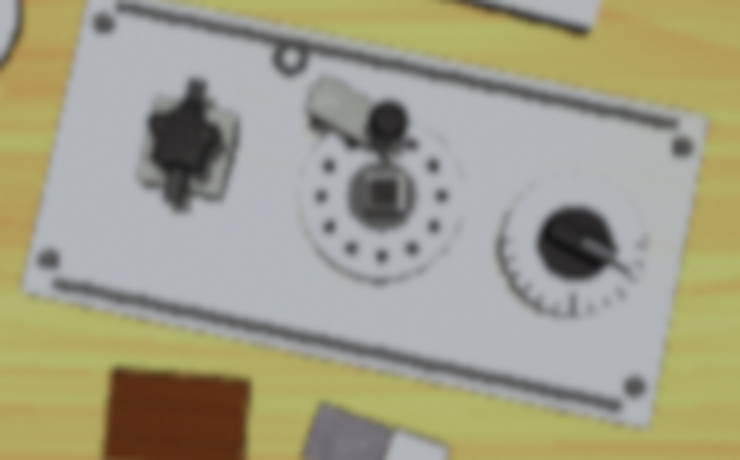

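The crop puts the zero mark at (573,302) and the dial centre at (574,244), so zero lies along about world -x. The pointer end is at (628,272), so the joint is about +1.06 rad. The pin knob is at (388,122). I'll move closer and look with the wrist camera.

```bash
python3 -m creep '[{"dx":0.32,"dy":0.59},{"dx":0.32,"dy":0.59},{"dx":0.32,"dy":0.59},{"dx":0.32,"dy":0.59},{"dx":0.32,"dy":0.59}]'
python3 -m creep '[{"dx":0.32,"dy":0.59},{"dx":0.32,"dy":0.59},{"dx":0.32,"dy":0.59},{"dx":0.32,"dy":0.59},{"dx":0.32,"dy":0.59}]'
cat >> h.py <<'E'
import pickle
def snap(name):
    c=get_calibration("wrist");im=get_image("wrist")
    pickle.dump(c,open(f"pics/{name}.pkl","wb"));cv2.imwrite(f"pics/{name}_raw.png",im[:,:,::-1])
    cv2.imwrite(f"pics/{name}.png",cv2.resize(im[:,:,::-1],(800,600),interpolation=cv2.INTER_CUBIC)); return c,im
E
python3 - <<'E'
from h import *
snap("w1");s=ctrl.read_state();print(s["clock"],s["eef_pos"],s["tool_rot"],s["qpos"])
E
```

```text
0.15 [ 244.4579963  -601.79716713  230.62657076] [-3.14020286e+00 -1.10723651e-06  3.85800893e-01] [ 1.11921086  0.62911319  0.03843047  1.51809675 -0.02699359  0.99628961
 -0.0200035 ]$[0]: bad value
$[0]: bad value
```

View pics/w1.png

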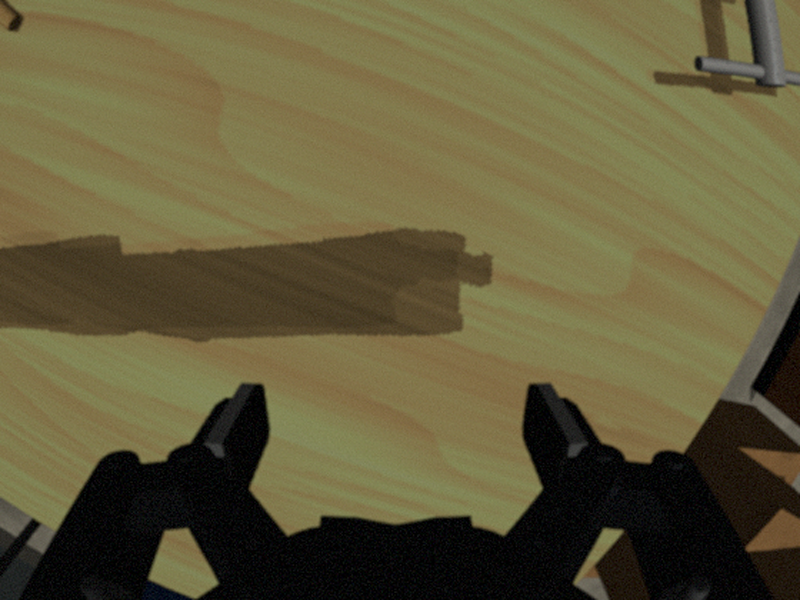

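The rows were refused: they need every key. The picture shows only bare table and the open fingers, so the arm hasn't moved.

```bash
python3 -m creep '[{"dx":0.32,"dy":0.59,"dz":0,"rx":0,"ry":0,"rz":0,"grip":-1},{"dx":0.32,"dy":0.59,"dz":0,"rx":0,"ry":0,"rz":0,"grip":-1},{"dx":0.32,"dy":0.59,"dz":0,"rx":0,"ry":0,"rz":0,"grip":-1},{"dx":0.32,"dy":0.59,"dz":0,"rx":0,"ry":0,"rz":0,"grip":-1},{"dx":0.32,"dy":0.59,"dz":0,"rx":0,"ry":0,"rz":0,"grip":-1}]'
```

```text
clock: 0.78
eef_pos: [374.9, -361.8, 231.2]
tool_rot: [-3.14, -0.001, 0.392]
force: [-0.6, -0.8, -0.2]
width: 85.0
gripper_force: 0.0
```

```bash
python3 -m creep '[{"dx":0.27,"dy":0.58,"dz":0.1,"rx":0,"ry":0,"rz":0,"grip":-1},{"dx":0.27,"dy":0.58,"dz":0.1,"rx":0,"ry":0,"rz":0,"grip":-1},{"dx":0.27,"dy":0.58,"dz":0.1,"rx":0,"ry":0,"rz":0,"grip":-1},{"dx":0.27,"dy":0.58,"dz":0.1,"rx":0,"ry":0,"rz":0,"grip":-1},{"dx":0.27,"dy":0.58,"dz":0.1,"rx":0,"ry":0,"rz":0,"grip":-1}]'
python3 - <<'E'
from h import *
snap("w2");s=ctrl.read_state();print(s["clock"],s["eef_pos"],s["tool_rot"],s["qpos"],abs(s["qd"]).max())
E
```

```text
clock: 1.4
eef_pos: [482.9, -129.9, 271.9]
tool_rot: [-3.141, -0.003, 0.393]
force: [-0.3, -1.0, -0.1]
width: 85.5
gripper_force: 0.0
1.45 [ 482.23559353 -131.37920428  271.66582387] [-3.14144199e+00 -1.60518588e-03  3.90956368e-01] [ 0.21996486  0.36385509 -0.01287231  1.87618018  0.00453268  0.90034904
 -0.97471592] 0.0545355006655686
```

View pics/w2.png

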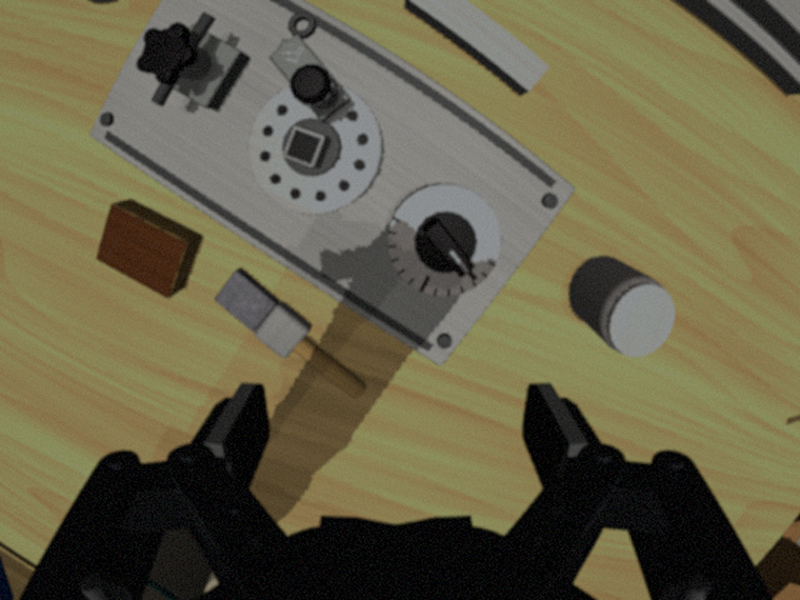

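The wrist view shows the dial centred near (444,240) with its zero mark near (425,284), and the pin knob's top at (310,83). I'll enlarge it to read these more exactly.

```bash
python3 - <<'E'
import cv2
im=cv2.imread("pics/w2_raw.png")
a=cv2.resize(im[120:215,262:362],(400,380),interpolation=cv2.INTER_CUBIC)
b=cv2.resize(im[30:125,180:280],(400,380),interpolation=cv2.INTER_CUBIC)
cv2.imwrite("pics/w2c.png",cv2.convertScaleAbs(cv2.hconcat([a,b]),alpha=1.4))
E
```

```text
(no output)
```

View pics/w2c.png

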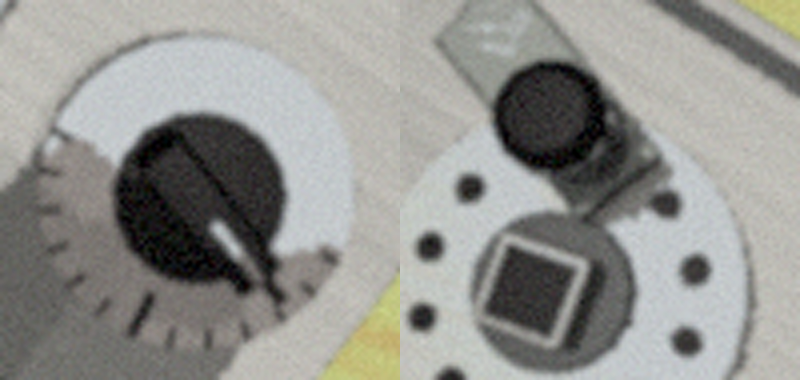

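The enlarged crop gives these points: face centre (195,190), zero mark running (152,296) to (136,333), pointer tip (280,300), bar line (215,225) to (250,270), pin top (548,115) and tube top (533,290).

```bash
python3 - <<'E'
from h import *
c=pickle.load(open("pics/w2.pkl","rb"));t=get_calibration("top")
A=lambda x,y,z:at_z(c,(262+x/4,120+y/4),z,True)
B=lambda x,y,z:at_z(c,(180+(x-400)/4,30+y/4),z,True)
ang=lambda a,b:np.degrees(np.arctan2(*(b-a)[1::-1]))%360
f=A(195,190,61);sk=A(200,197,67);z=A(144,315,61);tip=A(280,300,65)
print("face",f,"skirt",sk,"zero",z,np.linalg.norm(z-f),ang(f,z),"tip",tip,np.linalg.norm((tip-f)[:2]),ang(f,tip),ang(sk,tip))
print("face diam",np.linalg.norm(A(36,190,61)-A(354,190,61)),np.linalg.norm(A(195,32,61)-A(195,348,61)))
print("line",A(215,225,93),A(250,270,93),ang(A(215,225,93),A(250,270,93)), "edge1",ang(A(180,138,93),A(270,250,93)))
ix=B(533,290,100);print("index(tube)",ix)
for h in [(470,188),(430,246),(422,317),(666,203),(695,268),(687,342)]:
    p=B(*h,62);print("hole",p[:2],np.linalg.norm((p-ix)[:2]),ang(ix,p))
o1,d1=ray(c,(180+148/4,30+115/4),True);o2,d2=ray(t,(307,195.5))
S=np.linalg.lstsq(np.c_[d1,-d2],o2-o1,rcond=None)[0];print("pin top tri",o1+S[0]*d1,o2+S[1]*d2)
for z in (120,130,140,150,160):print(z,B(548,115,z),np.linalg.norm((B(548,115,z)-ix)[:2]))
E
```

```text
face [ 510.87555204 -160.45021318   61.        ] skirt [ 510.40302924 -161.50559525   67.        ] zero [ 472.14400954 -161.76945451   61.        ] 38.75400342643267 181.95080662295285 tip [ 492.09833784 -194.99208849   65.        ] 39.3157083512847 241.47117590671047 241.3377004386598
face diam 89.60736864630528 90.2202317392463
line [ 508.70812444 -163.50354544   93.        ] [ 501.45802181 -176.79564779   93.        ] 241.38998887665176 edge1 242.34286103715183
index(tube) [539.51955681 -40.93309216 100.        ]
hole [557.91903093  -6.59426473] 38.957614363068856 61.816647257098985
hole [539.12269559  -1.82374807] 39.11135760520585 90.58138773137087
hole [519.82246655  -6.82513037] 39.38690673496268 120.00610920123822
hole [572.46731199 -58.79765597] 37.47929043025671 331.5330597817128
hole [558.80040991 -72.82225664] 37.26486424757038 301.1580318472783
hole [539.26050757 -78.44581528] 37.513617558902354 269.6043424517007
pin top tri [577.15597795 -39.90013767 151.64754559] [574.7787064  -40.22812741 151.39000913]
120 [579.58430975 -32.65115294 120.        ] 40.91179469278156
130 [578.81700481 -34.94168909 130.        ] 39.751557578256964
140 [578.04969987 -37.23222524 140.        ] 38.70747137544624
150 [577.28239494 -39.5227614  150.        ] 37.78916479805887
160 [576.51509    -41.81329755 160.        ] 37.00600272197806
```

Every size matches: face diameter 90 mm, zero mark at 38.8 mm, tip at 39 mm, hole ring at 38 mm, and the pin top at z≈151. The dial centre is (510.6,-160.8), the bar lies at 241.4° and zero at about 181.5°. Next I'll move above the bar.

```bash
python3 -m creep '[{"dx":0.071,"dy":-0.073,"dz":-0.33,"rx":0,"ry":0,"rz":0.108,"grip":0.1},{"dx":0.071,"dy":-0.073,"dz":-0.33,"rx":0,"ry":0,"rz":0.108,"grip":0.1},{"dx":0.071,"dy":-0.073,"dz":-0.33,"rx":0,"ry":0,"rz":0.108,"grip":0.1},{"dx":0.071,"dy":-0.073,"dz":-0.33,"rx":0,"ry":0,"rz":0.108,"grip":0.1},{"dx":0.071,"dy":-0.073,"dz":-0.33,"rx":0,"ry":0,"rz":0.108,"grip":0.1}]'
python3 - <<'E'
from h import *
s=ctrl.read_state();print(s["eef_pos"],s["tool_rot"],s["width"],s["qpos"])
c,im=snap("w3")
E
```

```text
clock: 2.08
eef_pos: [507.9, -165.8, 138.6]
tool_rot: [-3.14, 0.001, 1.06]
force: [0.2, -0.2, -0.6]
width: 38.3
gripper_force: 0.0
[ 507.91749543 -165.81926695  138.59171273] [-3.14045802e+00  1.10293976e-03  1.05973774e+00] 38.29859898470297 [ 0.37917925  0.59719562 -0.1742217   1.92665521  0.16684025  0.63286859
 -0.4115101 ]
```

View pics/w3.png

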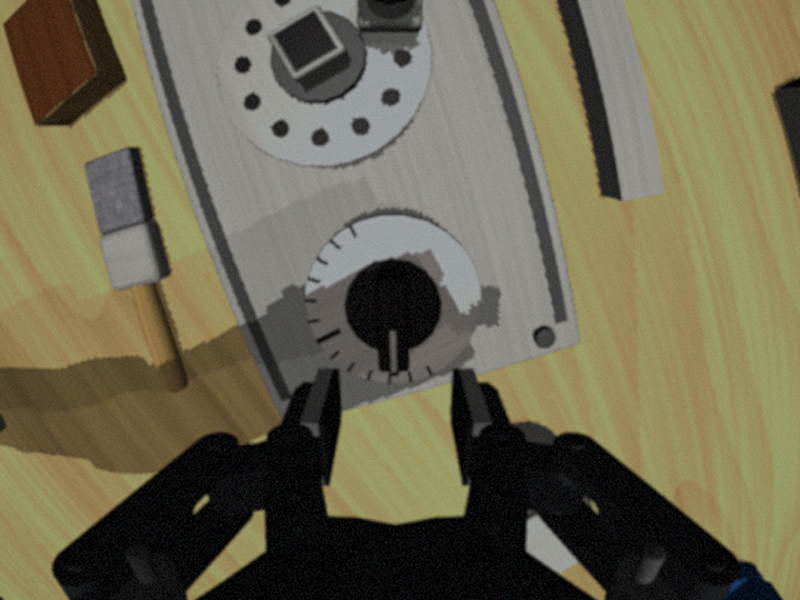

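The fingers straddle x≈396 and the bar's pale line is at x≈394, parallel to the finger axis, so the yaw is right. The TCP is 5.7 mm short along the bar. I'll correct that and descend.

```bash
python3 -m creep '[{"dx":0.007,"dy":0.0125,"dz":-0.05,"rx":0,"ry":0,"rz":0.002,"grip":0.1},{"dx":0.007,"dy":0.0125,"dz":-0.1,"rx":0,"ry":0,"rz":0.002,"grip":0.1},{"dx":0.007,"dy":0.0125,"dz":-0.15,"rx":0,"ry":0,"rz":0.002,"grip":0.1},{"dx":0.007,"dy":0.0125,"dz":-0.164,"rx":0,"ry":0,"rz":0.002,"grip":0.1},{"dx":0.007,"dy":0.0125,"dz":-0.164,"rx":0,"ry":0,"rz":0.002,"grip":0.1}]'
```

```text
clock: 2.75
eef_pos: [511.8, -158.9, 73.9]
tool_rot: [3.141, 0.0, 1.076]
force: [-0.5, 0.4, 0.1]
width: 38.7
gripper_force: 0.0
```

```bash
python3 -m creep '[{"dx":-0.003,"dy":-0.004,"dz":-0.003,"rx":0,"ry":0,"rz":-0.001,"grip":0.1},{"dx":-0.003,"dy":-0.004,"dz":-0.003,"rx":0,"ry":0,"rz":-0.001,"grip":1},{"dx":-0.003,"dy":-0.004,"dz":-0.003,"rx":0,"ry":0,"rz":-0.001,"grip":1},{"dx":-0.003,"dy":-0.004,"dz":-0.003,"rx":0,"ry":0,"rz":-0.001,"grip":1},{"dx":-0.003,"dy":-0.004,"dz":-0.003,"rx":0,"ry":0,"rz":-0.001,"grip":1}]'
```

```text
clock: 3.38
eef_pos: [509.8, -159.7, 73.3]
tool_rot: [-3.14, 0.0, 1.071]
force: [-1.8, 1.6, 5.3]
width: 12.4
gripper_force: 59.1
```

```bash
python3 -m creep '[{"dx":0,"dy":0,"dz":0,"rx":0,"ry":0,"rz":-0.022,"grip":1},{"dx":0,"dy":0,"dz":0,"rx":0,"ry":0,"rz":-0.044,"grip":1},{"dx":0,"dy":0,"dz":0,"rx":0,"ry":0,"rz":-0.066,"grip":1},{"dx":0,"dy":0,"dz":0,"rx":0,"ry":0,"rz":-0.088,"grip":1},{"dx":0,"dy":0,"dz":0,"rx":0,"ry":0,"rz":-0.11,"grip":1}]'
```

```text
clock: 4.0
eef_pos: [510.0, -160.1, 73.2]
tool_rot: [-3.141, 0.001, 0.375]
force: [-2.3, 0.3, 5.3]
width: 12.8
gripper_force: 59.0
```

```bash
python3 -m creep '[{"dx":0,"dy":0,"dz":0,"rx":0,"ry":0,"rz":-0.02,"grip":1},{"dx":0,"dy":0,"dz":0,"rx":0,"ry":0,"rz":-0.04,"grip":1},{"dx":0,"dy":0,"dz":0,"rx":0,"ry":0,"rz":-0.054,"grip":1},{"dx":0,"dy":0,"dz":0,"rx":0,"ry":0,"rz":-0.056,"grip":1},{"dx":0,"dy":0,"dz":0,"rx":0,"ry":0,"rz":-0.056,"grip":1}]'
```

```text
clock: 4.62
eef_pos: [510.1, -160.3, 73.3]
tool_rot: [3.142, 0.001, 0.027]
force: [-2.1, 0.7, 5.2]
width: 12.6
gripper_force: 59.2
```

```bash
python3 - <<'E'
from h import *
s=ctrl.read_state();print(s["eef_pos"],s["tool_rot"],s["force"],s["width"])
c,im=snap("w4"); p=proj(c,(510.6,-160.8,65),True);print(p)
u,v=int(p[0]),int(p[1]);u0,v0=u-70,min(v-60,300)
print(u0,v0)
cv2.imwrite("pics/w4c.png",cv2.convertScaleAbs(cv2.resize(im[v0:v0+110,u0:u0+140,::-1],(700,550),interpolation=cv2.INTER_CUBIC),alpha=1.5))
E
```

```text
[ 510.07676465 -160.25809093   73.25173395] [3.14150783e+00 5.16504855e-04 2.71053005e-02] [-2.11671589  0.69865455  5.16537618] 12.602747526320394
(np.float64(275.82844234059513), np.float64(263.52139514459463))
205 203
```

View pics/w4c.png

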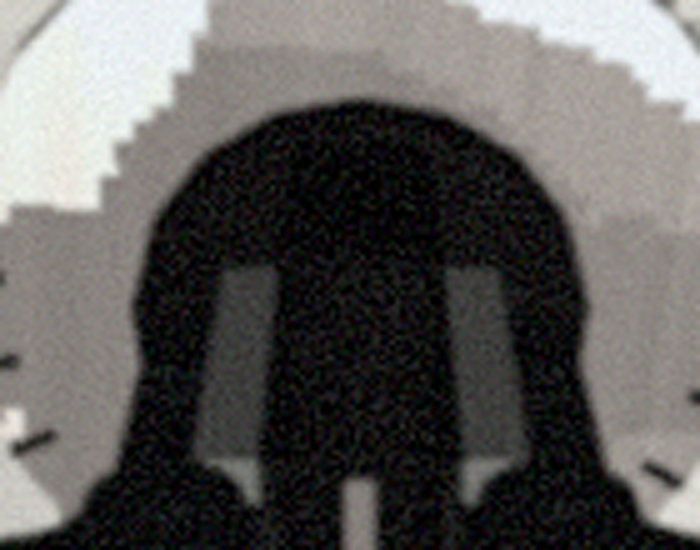

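The gripper hides the pointer in this view, so I'll release the bar, rise and check.

```bash
python3 -m creep '[{"dx":0,"dy":0,"dz":0,"rx":0,"ry":0,"rz":0,"grip":0.2},{"dx":0,"dy":0,"dz":0,"rx":0,"ry":0,"rz":0,"grip":0.2},{"dx":0,"dy":0,"dz":0.1,"rx":0,"ry":0,"rz":0,"grip":0.2},{"dx":0,"dy":0,"dz":0.24,"rx":0,"ry":0,"rz":0,"grip":0.2},{"dx":0,"dy":0,"dz":0.3,"rx":0,"ry":0,"rz":0,"grip":0.2}]'
python3 - <<'E'
from h import *
s=ctrl.read_state();print(s["eef_pos"],s["tool_rot"],s["force"],s["width"])
c,im=snap("w5"); p=proj(c,(500,-160.8,65),True);print(p)
u,v=int(p[0]),int(p[1]);u0,v0=u-50,v-42
print(u0,v0)
cv2.imwrite("pics/w5c.png",cv2.convertScaleAbs(cv2.resize(im[v0:v0+84,u0:u0+100,::-1],(700,588),interpolation=cv2.INTER_CUBIC),alpha=1.5))
E
```

```text
clock: 5.3
eef_pos: [512.2, -160.5, 195.4]
tool_rot: [3.14, -0.005, 0.028]
force: [0.7, 0.1, -0.2]
width: 34.2
gripper_force: 0.0
[ 512.15770245 -160.46161662  195.44667445] [ 3.14032909 -0.00458961  0.02768927] [ 0.66734774  0.10499418 -0.24438862] 34.20243901032622
(np.float64(275.4378763842957), np.float64(213.3035909305646))
225 171
```

View pics/w5c.png

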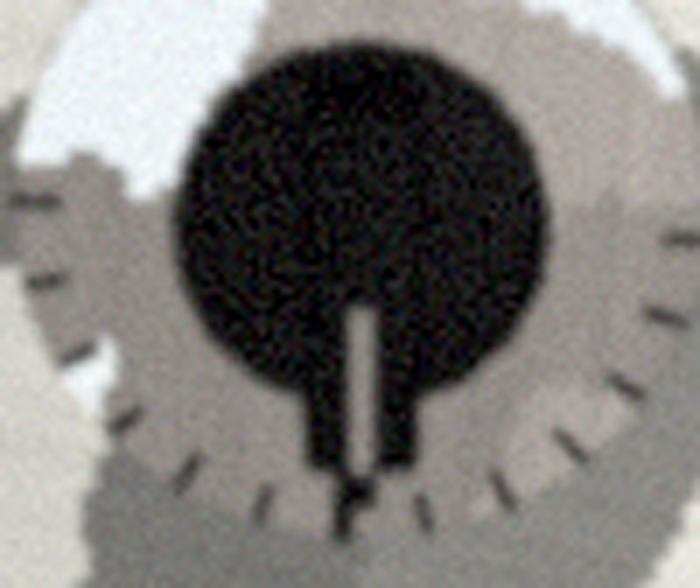

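The pointer is close to the zero mark. The mark's outer end is at (341,535), the 90° ticks are at (35,202) and (683,238), and the pale line runs (361,305) to (366,475). I'll work out the residual angle.

```bash
python3 - <<'E'
from h import *
from scipy.optimize import least_squares
c=pickle.load(open("pics/w5.pkl","rb"))
A=lambda x,y,z:at_z(c,(225+(x+.5)/7-.5,171+(y+.5)/7-.5),z,True)[:2]
ang=lambda a,b:np.degrees(np.arctan2(*(b-a)[::-1]))%360
L=[(263,505),(188,473),(125,420),(78,352),(47,281),(35,202)];R=[(425,513),(504,492),(571,446),(627,386),(666,316),(683,238)]
k=np.r_[-np.arange(1,7),np.arange(1,7)]*15.
P=np.array([A(*q,61) for q in L+R])
f=lambda p:(p[:2]+p[2]*np.c_[np.cos(np.radians(p[3]+k)),np.sin(np.radians(p[3]+k))]-P).ravel()
r=least_squares(f,[510,-160,40,180]);print(r.x,np.sqrt(np.mean(r.fun**2)))
ctr=r.x[:2]
a,b=A(361,305,93),A(366,475,93);print("line",a,b,ang(a,b),ang(ctr,b),"mark",ang(ctr,A(341,535,61)))
im=cv2.imread("pics/w5_raw.png",0)
# line centroid by rows; skirt center
for v in range(216,238): 
    row=255-0*im[v]; seg=im[v,268:286].astype(float); print(v,seg.astype(int).tolist())
E
```

```text
[ 509.48461506 -161.26392458   41.8939322   178.17864319] 0.21812418485295051
line [ 508.62401322 -161.21300265] [ 487.50233274 -162.38941443] 183.1879026453528 182.93097675659675 mark 177.98193604961435
216 [0, 1, 1, 12, 11, 15, 45, 71, 84, 77, 57, 21, 19, 18, 23, 13, 17, 3]
217 [14, 1, 2, 1, 15, 11, 50, 79, 88, 85, 54, 26, 9, 16, 22, 0, 0, 11]
218 [0, 3, 4, 8, 13, 14, 45, 80, 92, 84, 57, 19, 16, 15, 5, 17, 14, 0]
219 [16, 16, 16, 7, 0, 18, 45, 81, 92, 85, 61, 20, 7, 12, 4, 11, 9, 7]
220 [9, 16, 20, 11, 13, 11, 40, 75, 90, 81, 59, 30, 0, 14, 10, 23, 3, 13]
221 [11, 0, 14, 3, 15, 27, 44, 81, 90, 81, 56, 27, 25, 12, 15, 7, 0, 11]
222 [11, 6, 3, 16, 11, 5, 45, 80, 87, 88, 59, 22, 12, 10, 20, 27, 1, 7]
223 [1, 6, 8, 4, 23, 9, 48, 76, 93, 87, 58, 26, 9, 4, 2, 9, 0, 6]
224 [15, 4, 24, 20, 13, 15, 49, 77, 88, 84, 58, 30, 14, 18, 21, 5, 2, 9]
225 [5, 8, 12, 6, 8, 21, 43, 78, 90, 83, 55, 26, 10, 11, 13, 8, 4, 7]
226 [15, 2, 16, 6, 1, 13, 39, 80, 89, 86, 54, 27, 13, 9, 0, 0, 12, 21]
227 [27, 7, 23, 0, 10, 16, 49, 77, 95, 82, 54, 25, 8, 15, 7, 7, 18, 41]
228 [38, 12, 8, 18, 1, 18, 45, 80, 90, 82, 53, 28, 6, 14, 8, 11, 40, 64]
229 [50, 15, 15, 17, 8, 13, 46, 76, 92, 86, 60, 27, 1, 0, 3, 15, 42, 79]
230 [49, 20, 3, 18, 16, 24, 41, 77, 93, 86, 52, 29, 19, 6, 24, 8, 49, 80]
231 [54, 16, 4, 9, 9, 13, 45, 73, 91, 82, 56, 24, 19, 15, 4, 16, 46, 80]
232 [60, 23, 14, 15, 7, 19, 40, 75, 87, 84, 56, 23, 21, 6, 5, 12, 39, 80]
233 [59, 21, 1, 9, 10, 9, 46, 83, 90, 86, 58, 30, 15, 20, 3, 11, 45, 73]
234 [57, 26, 7, 14, 16, 10, 41, 76, 94, 77, 56, 31, 12, 9, 12, 13, 45, 77]
235 [63, 28, 1, 11, 13, 16, 44, 74, 95, 85, 59, 30, 17, 14, 8, 22, 48, 78]
236 [59, 30, 15, 12, 1, 14, 45, 76, 92, 87, 58, 18, 3, 0, 5, 16, 49, 81]
237 [72, 49, 25, 26, 22, 17, 39, 72, 81, 74, 45, 32, 23, 33, 31, 36, 69, 89]
```

The pale line is exactly vertical in the image, so the bar lies at 181.6°. The tick fit (rms 0.2 mm) puts zero at 178.1°. The knob needs another -3.45°, which means ending at tool yaw -0.0325. I'll regrasp and trim.

```bash
python3 -m creep '[{"dx":-0.001,"dy":-0.001,"dz":-0.14,"rx":0,"ry":0,"rz":0,"grip":0.2},{"dx":-0.001,"dy":-0.001,"dz":-0.24,"rx":0,"ry":0,"rz":0,"grip":0.2},{"dx":-0.001,"dy":-0.001,"dz":-0.3,"rx":0,"ry":0,"rz":0,"grip":0.2},{"dx":-0.001,"dy":-0.001,"dz":-0.3,"rx":0,"ry":0,"rz":0,"grip":0.2},{"dx":-0.001,"dy":-0.001,"dz":-0.3,"rx":0,"ry":0,"rz":0,"grip":0.2}]'
```

```text
clock: 5.98
eef_pos: [510.8, -160.6, 73.1]
tool_rot: [3.141, -0.001, 0.028]
force: [-0.0, 0.0, -0.3]
width: 33.7
gripper_force: 0.0
```

```bash
python3 -m creep '[{"dx":0,"dy":0,"dz":0,"rx":0,"ry":0,"rz":0,"grip":1},{"dx":0,"dy":0,"dz":0,"rx":0,"ry":0,"rz":0,"grip":1},{"dx":0,"dy":0,"dz":0,"rx":0,"ry":0,"rz":-0.005,"grip":1},{"dx":0,"dy":0,"dz":0,"rx":0,"ry":0,"rz":-0.0095,"grip":1},{"dx":0,"dy":0,"dz":0,"rx":0,"ry":0,"rz":-0.0095,"grip":1}]'
```

```text
clock: 6.6
eef_pos: [511.1, -160.3, 73.9]
tool_rot: [3.141, -0.002, -0.032]
force: [-1.2, 0.9, 6.3]
width: 13.1
gripper_force: 59.1
```

Released and raised again for a second check.

```bash
python3 -m creep '[{"dx":0,"dy":0,"dz":0,"rx":0,"ry":0,"rz":0,"grip":0.2},{"dx":0,"dy":0,"dz":0,"rx":0,"ry":0,"rz":0,"grip":0.2},{"dx":0,"dy":0,"dz":0.1,"rx":0,"ry":0,"rz":0,"grip":0.2},{"dx":0,"dy":0,"dz":0.24,"rx":0,"ry":0,"rz":0,"grip":0.2},{"dx":0,"dy":0,"dz":0.3,"rx":0,"ry":0,"rz":0,"grip":0.2}]'
python3 - <<'E'
from h import *
s=ctrl.read_state();print(s["eef_pos"],s["tool_rot"],s["force"],s["width"])
c,im=snap("w6"); p=proj(c,(500,-160.8,65),True)
u,v=int(p[0]),int(p[1]);u0,v0=u-50,v-42
print(u0,v0)
cv2.imwrite("pics/w6c.png",cv2.convertScaleAbs(cv2.resize(im[v0:v0+84,u0:u0+100,::-1],(700,588),interpolation=cv2.INTER_CUBIC),alpha=1.5))
E
```

```text
clock: 7.22
eef_pos: [511.5, -161.1, 195.4]
tool_rot: [3.14, -0.004, -0.032]
force: [0.1, -0.4, 0.4]
width: 34.2
gripper_force: 0.0
[ 511.48008896 -161.07064292  195.38061141] [ 3.14044002 -0.00422947 -0.03230092] [ 0.05406043 -0.43220494  0.40074784] 34.24532738075572
225 170
```

View pics/w6c.png

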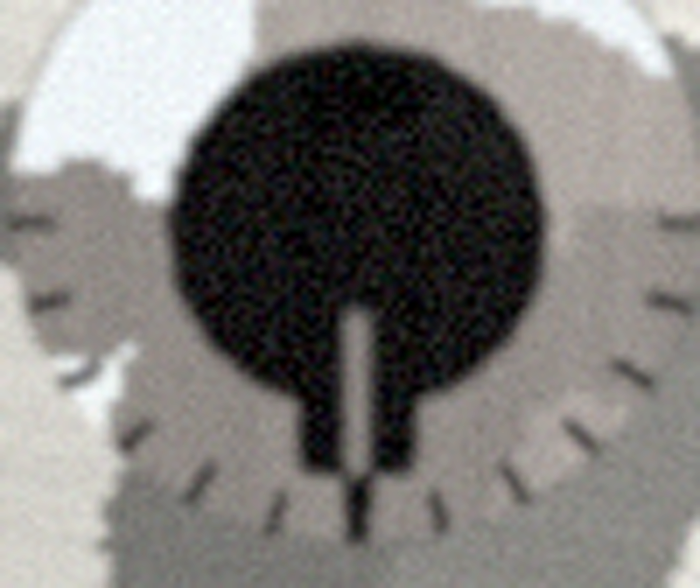

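The pointer, pale line and zero mark now all lie on x≈357, and the 90° ticks are level, so the dial reads zero. Next is the index pin: I'll move above it at safe height and measure the knob by code.

```bash
python3 -m creep '[{"dx":0.164,"dy":0.303,"dz":0.02,"rx":0,"ry":0,"rz":0.005,"grip":-0.3},{"dx":0.164,"dy":0.303,"dz":0.02,"rx":0,"ry":0,"rz":0.005,"grip":-0.3},{"dx":0.164,"dy":0.303,"dz":0.02,"rx":0,"ry":0,"rz":0.005,"grip":-0.3},{"dx":0.164,"dy":0.303,"dz":0.02,"rx":0,"ry":0,"rz":0.005,"grip":-0.3},{"dx":0.164,"dy":0.303,"dz":0.02,"rx":0,"ry":0,"rz":0.005,"grip":-0.3}]'
python3 - <<'E'
from h import *
s=ctrl.read_state();print(s["eef_pos"],s["tool_rot"],s["width"],s["qpos"])
c,im=snap("w7")
g=cv2.GaussianBlur(cv2.cvtColor(im,cv2.COLOR_RGB2GRAY),(3,3),0)
p=proj(c,(577.2,-40,151),True);print("pred",p, "radius px",proj(c,(577.2,-28,151),True))
n,l,st,ce=cv2.connectedComponentsWithStats((g<45).astype(np.uint8))
for i in range(1,n):
    if st[i,4]>150: print(st[i],ce[i])
u,v=map(int,p)
print(g[v-40:v+60:4,u-40:u+41:4])
E
```

```text
clock: 7.9
eef_pos: [574.8, -41.5, 200.2]
tool_rot: [3.14, 0.001, -0.003]
force: [0.6, -0.3, -1.1]
width: 55.2
gripper_force: 0.0
[574.75413149 -41.52566601 200.16276684] [ 3.14017684e+00  1.34506229e-03 -3.43717382e-03] 55.2499099956054 [-0.11516351  0.56749304  0.21283669  1.76594328 -0.15306608  0.8255779
 -1.40475857]
pred (np.float64(272.6815256370157), np.float64(231.30772524860495)) radius px (np.float64(254.03404527388838), np.float64(231.32820210245447))
[  0   0  43  18 414] [14.60628019  5.59661836]
[534   0  26  12 162] [550.2345679    3.52469136]
[229 157  20  15 187] [240.05347594 162.73796791]
[ 103  162   83   82 2641] [138.37296479 205.8534646 ]
[ 251  197   46   65 2016] [273.33779762 229.88888889]
[349 210  53  44 588] [368.28741497 224.23129252]
[478 216  33  49 722] [493.6565097 241.3033241]
[ 374  240   42   53 1479] [394.607167   262.34820825]
[   26   262   502   158 39239] [276.37918907 365.18106985]
[247 289  67  15 226] [278.42035398 296.28761062]
[246 314  38  14 184] [264.2173913 320.125    ]
[[120 117 117 119  70  65  64  65  65  65  66  57  44  67  91  
[... 1462 characters left out ...]
2  95  81  82  82  72  31  10  11  15  14  47  78  94  94  94
   94  94  94]
 [138 141 142 102  81  42  33  76  73  73  73  72  80  78  87  35  39  94
   95  98  95]
 [139 141 142 119  83  38  15  77  82  82  53  46  82  82  93  31  39  93
   95  96  93]
 [140 141 139  94  82  81  82  82  83  83  29  17  81  92  96  96  95  96
   96  91  92]
 [137 137 137 134 109  79  81  82  81  81  79  78  82  93  95  93  93  93
   92  92  92]
 [139 140 140 141 102  81  77  77  79  79  79  80  83  89  89  90  91  90
   92  91  90]
 [135 139 142 140  97  82  80  81  81  80  89  89  91  91  91  92  91  92
   91  91  90]
 [ 59  69  85 107  84  77  80  81  80  82  92  91  90  91  93  92  92  90
   91  92  92]]
```

The knob disc spans u≈254 to 291 and is centred at about (272,231). The prediction was (272.7,231.3), so the pin is at (577.2,-40). I'll descend around it.

```bash
python3 -m creep '[{"dx":0.0035,"dy":-0.002,"dz":-0.04,"rx":0,"ry":0,"rz":0,"grip":-0.3},{"dx":0.0035,"dy":-0.002,"dz":-0.1,"rx":0,"ry":0,"rz":0,"grip":-0.3},{"dx":0.0035,"dy":-0.002,"dz":-0.16,"rx":0,"ry":0,"rz":0,"grip":-0.3},{"dx":0.0035,"dy":-0.002,"dz":-0.204,"rx":0,"ry":0,"rz":0,"grip":-0.3},{"dx":0.0035,"dy":-0.002,"dz":-0.204,"rx":0,"ry":0,"rz":0,"grip":-0.3}]'
```

```text
clock: 8.57
eef_pos: [575.9, -40.5, 117.2]
tool_rot: [3.142, 0.003, -0.002]
force: [-0.2, 0.5, -0.5]
width: 55.7
gripper_force: 0.0
```

```bash
python3 -m creep '[{"dx":0,"dy":0,"dz":0,"rx":0,"ry":0,"rz":0,"grip":-0.3},{"dx":0,"dy":0,"dz":0,"rx":0,"ry":0,"rz":0,"grip":1},{"dx":0,"dy":0,"dz":0,"rx":0,"ry":0,"rz":0,"grip":1},{"dx":0,"dy":0,"dz":0,"rx":0,"ry":0,"rz":0,"grip":1},{"dx":0,"dy":0,"dz":0,"rx":0,"ry":0,"rz":0,"grip":1}]'
```

```text
clock: 9.2
eef_pos: [577.8, -38.8, 120.1]
tool_rot: [-3.14, -0.002, 0.0]
force: [-1.4, 2.4, 5.6]
width: 22.3
gripper_force: 58.8
```

Grasped, at 22.3 mm against a 24 mm knob. The bar read the same 1.5 mm low. Now I'll lift gradually.

```bash
python3 -m creep '[{"dx":0,"dy":0,"dz":0.01,"rx":0,"ry":0,"rz":0,"grip":1},{"dx":0,"dy":0,"dz":0.02,"rx":0,"ry":0,"rz":0,"grip":1},{"dx":0,"dy":0,"dz":0.03,"rx":0,"ry":0,"rz":0,"grip":1},{"dx":0,"dy":0,"dz":0.037,"rx":0,"ry":0,"rz":0,"grip":1},{"dx":0,"dy":0,"dz":0.037,"rx":0,"ry":0,"rz":0,"grip":1}]'
```

```text
clock: 9.82
eef_pos: [577.7, -38.9, 133.4]
tool_rot: [-3.141, -0.001, 0.0]
force: [4.9, 4.3, -9.2]
width: 22.3
gripper_force: 59.1
```

The force of -9.2 N matches the spring at 13.3 mm of lift, so the pin is following. I'll continue to the stop.

```bash
python3 -m creep '[{"dx":0,"dy":0,"dz":0.004,"rx":0,"ry":0,"rz":0,"grip":1},{"dx":0,"dy":0,"dz":0.008,"rx":0,"ry":0,"rz":0,"grip":1},{"dx":0,"dy":0,"dz":0.012,"rx":0,"ry":0,"rz":0,"grip":1},{"dx":0,"dy":0,"dz":0.013,"rx":0,"ry":0,"rz":0,"grip":1},{"dx":0,"dy":0,"dz":0.013,"rx":0,"ry":0,"rz":0,"grip":1}]'
```

```text
clock: 10.45
eef_pos: [577.7, -38.9, 138.2]
tool_rot: [-3.141, -0.001, 0.0]
force: [3.4, 3.9, -11.5]
width: 22.3
gripper_force: 59.3
```

```bash
python3 -m creep '[{"dx":0,"dy":0,"dz":0.001,"rx":0,"ry":0,"rz":0,"grip":1},{"dx":0,"dy":0,"dz":0.002,"rx":0,"ry":0,"rz":0,"grip":1},{"dx":0,"dy":0,"dz":0.003,"rx":0,"ry":0,"rz":0,"grip":1},{"dx":0,"dy":0,"dz":0.003,"rx":0,"ry":0,"rz":0,"grip":1},{"dx":0,"dy":0,"dz":0.003,"rx":0,"ry":0,"rz":0,"grip":1}]'
```

```text
clock: 11.08
eef_pos: [577.7, -38.8, 138.3]
tool_rot: [-3.141, -0.0, 0.0]
force: [5.9, 4.2, -19.3]
width: 22.1
gripper_force: 59.6
```

The force rose by 8 N with almost no motion, so the pin is on its stop. I'll ease the preload slightly, check that it holds, and compare the dial with the earlier view by code.

```bash
python3 -m creep '[{"dx":0,"dy":0,"dz":-0.001,"rx":0,"ry":0,"rz":0,"grip":1},{"dx":0,"dy":0,"dz":-0.001,"rx":0,"ry":0,"rz":0,"grip":1},{"dx":0,"dy":0,"dz":-0.001,"rx":0,"ry":0,"rz":0,"grip":1},{"dx":0,"dy":0,"dz":-0.001,"rx":0,"ry":0,"rz":0,"grip":1},{"dx":0,"dy":0,"dz":-0.001,"rx":0,"ry":0,"rz":0,"grip":1}]'
python3 - <<'E'
from h import *
c,im=snap("w8"); g=cv2.cvtColor(im,cv2.COLOR_RGB2GRAY)
# pale line on bar top: sample arcs of radius 14 mm at z=93 round the dial axis, brightness vs angle
for R in (12,17):
    a=np.arange(160,197,3); o=[]
    for t in a:
        u,v=proj(c,(509.8+R*np.cos(np.radians(t)),-161+R*np.sin(np.radians(t)),93),True); o.append(int(g[int(round(v)),int(round(u))]) if 0<=v<420 and 0<=u<560 else -1)
    print(R,(round(u),round(v)),list(zip(a.tolist(),o)))
E
```

```text
clock: 11.7
eef_pos: [577.7, -38.9, 138.2]
tool_rot: [-3.141, -0.0, 0.0]
force: [5.7, 4.1, -16.0]
width: 22.3
gripper_force: 59.9
12 (431, 326) [(160, 11), (163, 15), (166, 15), (169, 15), (172, 23), (175, 32), (178, 32), (181, 80), (184, 131), (187, 131), (190, 163), (193, 153), (196, 153)]
17 (431, 330) [(160, 0), (163, 17), (166, 1), (169, 12), (172, 0), (175, 0), (178, 0), (181, 11), (184, 24), (187, 47), (190, 54), (193, 103), (196, 66)]
```

The pin holds steady against its stop at -16 N, with 5 N of preload. In this view the finger hides the dial, but nothing has touched it since the check showed zero. I'll hand in.

```bash
python3 -c "
from cell import ctrl
print(ctrl.finish_job())"
```

```text
the job is handed in; nothing more can be done
None
```

I turned the dial to zero first, then pulled the index pin up to its stop, and handed the job in with the gripper still holding it there; the dial was last seen at zero just before the pin was lifted, and I didn't image the loose items again afterwards.

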